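# Pop open the sample port of a rapid-test reader

## Task

Open the sample port of the test reader: with a fingertip, press down the ribbed pad at the free end of its wide hatch once, all the way, so that its push-push latch lets go, then draw back, let the hatch pop up by itself, and watch from clear of it that it stays open for a good two seconds. Do not push the opened hatch down again, leave the narrow battery hatch on the matching unit alone and shut, and pick up or shift nothing else on the table.

Things in the scene. Friction and masses are not known exactly. Their poses are not given: they have to be found in the camera images.
- reader: The test reader: white plastic housing 150 mm deep (own x) by 130 mm wide (y), flat top 80 mm high, fixed. Origin: centre of underside; x runs from its front (dark display) to the hinge end. On top is the WIDE light-grey hatch (64 mm across) that covers the sample port, hinged at local x = +50 mm, free end at x = -55 mm. Yaw within 0.4 rad.
- port_hatch_pad (a point): Centre of the top of the black ribbed press pad at the free end of the wide (sample port) hatch: 98 mm above the table when shut, 88 mm from the hinge; 22 mm along the hatch by 54 mm across. Moves with the hatch; z out of its face, x towards the hinge.
- port_hatch (a joint): Wide hatch angle, rad: about 0.01 shut and latched, -0.095 pressed to its stop (8 mm at the pad), 0.5 fully popped (pad some 40 mm higher). Spring force 2 to 3 N at the pad. Push-push: press the pad past 6.5 mm (takes 2 to 4 N; go on to the stop, felt as 6 to 10 N) and let it up: the spring swings it open in about 1 s, following the finger. Pressed fully down again it latches shut.
- power: The power unit, to be left alone: white plastic housing 150 mm deep (own x) by 130 mm wide (y), flat top 80 mm high, fixed. Origin: centre of underside; x runs from its front (dark display) to the hinge end. On top is the NARROW light-grey hatch (32 mm across), the battery cover. It stands left or right of the reader; its yaw differs.
- battery_hatch_pad (a point): Centre of the top of the black ribbed press pad at the free end of the narrow (battery) hatch: 98 mm above the table when shut, 88 mm from the hinge; 22 mm along the hatch by 22 mm across. Moves with the hatch; z out of its face, x towards the hinge.
- battery_hatch (a joint): Narrow hatch angle, rad: about 0.01 shut and latched, positive = free end raised, -0.094 pressed to its stop; same push-push latch as the wide hatch. To be left shut.
- rack: Bystander: white tube rack 84 x 60 mm with blue-capped tubes, 95 mm tall, standing between the two units. Origin: centre of its underside.
- far_rack: Bystander: white tube rack 60 x 108 mm with blue-capped tubes, 95 mm tall, beyond the units. Origin: centre of its underside.
- roll: Bystander: standing roll of labels, diameter 90 mm, 75 mm tall. Origin: centre of its underside.
- scanner: Bystander: handheld terminal lying flat, 75 x 150 x 14 mm. Origin: centre of its underside.
- pen: Bystander: pen lying flat, 142 mm long, 10 mm thick. Origin: underside, near its middle.
- cassette: Bystander: white test cassette lying flat, 70 x 22 x 6 mm. Origin: centre of its underside.
- cassette_b: Bystander: a second such test cassette. Origin: centre of its underside.
- gel: Bystander: hand-gel bottle, diameter 60 mm, 160 mm tall, upright. Origin: centre of its underside.
There are look-alikes about, which are no part of the job. Leave any red look-alike of the reader alone.

How it is judged (in metres and radians):
On the way, in this order (a step that is already met when the one before it is completed fails the run):
1. the wide hatch is pressed down past its latch point by the robot (value of joint port_hatch below -0.05 rad and contact force between any of the fingers, the arm and reader above 0.5 N), for 0.02 s.
2. the wide hatch has popped and stays open for two seconds with nothing touching the reader (value of joint port_hatch above 0.4 rad and not (contact force between any of the fingers, the arm and reader above 0.2 N)), for 2 s.
At the end, for the whole second after the job is handed in: The wide hatch stands open by more than 0.4 rad and is at rest, the narrow hatch is latched shut (between -0.01 and +0.03 rad), and every bystander is within 30 mm of its start (value of joint port_hatch above 0.4 rad and velocity of joint port_hatch between -0.05 and 0.05 rad/s and value of joint battery_hatch between -0.01 and 0.03 rad and distance of each of rack, far_rack, roll, scanner, pen, cassette, cassette_b, gel from where it was at the start of the episode below 0.03 m); the robot touches nothing.
It fails at once if the opened wide hatch is pushed down again by the robot (value of joint port_hatch above 0.12 rad and velocity of joint port_hatch below -0.06 rad/s and contact force between any of the fingers, the arm and reader above 1 N).
It fails at once if the battery hatch is pressed or opened (value of joint battery_hatch below -0.02 rad or value of joint battery_hatch above 0.06 rad).
It fails at once if a bystander is lifted, carried, knocked over or shifted by more than 30 mm (distance of any of rack, far_rack, roll, scanner, pen, cassette, cassette_b, gel from where it was at the start of the episode above 0.03 m or angle between any of rack, far_rack, roll, scanner, pen, cassette, cassette_b, gel's own z axis and vertical above 0.5 rad).
It also fails if it takes over 35 s, if anything falls off the work surface, if the arm or the gripper's body presses on something with over 40 N, if the wrist force passes 120 N, or if a joint passes its speed limit or range.

## Robot

A 6-joint arm with a two-finger parallel gripper is mounted at the origin on the work surface. World frame = base frame: x ahead of the robot, y to its left, z up, the work surface at z = 0. Lengths are in mm, angles in rad, forces in N, time in s.
With the tool pointing down it reaches from about 300 to 775 mm from the base axis. Payload 14.6 kg.
Tool frame: the origin (TCP) lies midway between the tips of the shut fingers; the grasp point (between the pads) lies 19 mm behind it (manip.hold_point_z is the distance from the TCP to the grasp point, in mm); z points along the fingers, y is the direction in which the jaws open and shut (so a half turn about z gives the same grasp; the last joint's range is limited). The gripper opens to 94 mm and grips with 3 to 60 N. Pads are 16 mm wide; open, the fingers measure 119 mm over their backs; the gripper's body (75 mm by 177 mm) begins 78 mm behind the grasp point.
Start: joints at [1.065, 0.3, 1.521, -0, 1.321, -0.067], TCP at [233.665, 497.885, 205.446] pointing down, gripper open.
Joint ranges: [-3.03, 3.03], [-0.79, 2.21], [0.23, 2.52], [-1.04, 4.18], [0, 3.07], [-2.55, 2.55]. Speed limits (rad/s): [2.22, 2.22, 2.57, 3.14, 3.14, 3.14].

## Interface

Orientations are given as [roll, pitch, yaw] about the fixed x, y, z axes, in that order (R = Rz(yaw) Ry(pitch) Rx(roll)).
In Python, from cell import manip gives the robot as it stands.
- The arm moves only by the shell command python3 -m crank 'ROWS' [OPENING] [FORCE]. ROWS is JSON, a list of rows, each an object with "offset": the shift along the world's x, y, z in m, a list of three; "spin": the turn about the world's z in degrees. In form: [{"offset": [dx, dy, dz], "spin": spin}, ...]. A call has exactly 8 rows; each row is the pose to reach, as a shift and turn from the pose measured when the call began; what a row does not reach only later rows make up. A row lasts 1/12 s, in which the tool goes at most 41.7 mm and 7.16 degrees, less where a joint would pass 70% of its speed; a pose out of reach is approached as far as the arm can. A call with a gripper value outside its range is refused whole. OPENING is the opening, from 0 (shut) to 1 (fully open), set as the call begins (- or left out, the last holds). The fingers move at their own pace and stop on an object; FORCE is the grip in N (left out, the last holds). Time passes only in rows, so rows that repeat a pose let the fingers close, or fill a call up. It gives the time, the measured TCP pose, the force and the opening at its end, in the units of the state.
- manip.read_state(): the state, without advancing time (a new reading comes with each control period).
- manip.camera(name): name is "scene" or "top" or "wrist"; returns a dict with "pixels" (420x560x3 uint8, red, green, blue), "fx", "fy", "cx", "cy" (pixels), "extrinsics" (4x4, takes a point from world to camera coordinates); the wrist camera has in their place "hand_eye" (4x4, takes a point from camera to tool coordinates, whose origin is the TCP and whose axes are the flange's). Camera axes: x right, y down, z forward; pixel columns grow to the right and rows downward; lengths in mm; the calibration is good to about 2 mm. A picture is of the moment at which its call begins: read the wrist's pose just before it. There is no depth.
- manip.sign_off(): hands the job in, once; it reports no verdict.
Trained networks look in a picture, given as the dict that the camera call returned (one of the last four; its "shot" number tells which), for a name from the list of things; names that differ only in an ending like _2 or _b are one class to them, and where a whole thing is asked for, a point or a joint stands for the part that bears it (a point fixed in the world has none). Each returns a list of dicts, best first, with "conf" (0 to 1); they miss things now and then, are a little off and sometimes report something else, mostly with a low value. They report only what shows in the picture. A call takes as long as a camera call. They do not tell look-alikes from the thing itself.
- manip.search_frame(picture, name): "location" ([x, y, z] in mm, in world coordinates, good to about 4 mm: the middle of the surface that is visible of it).
- manip.masks_of(picture, name): "mask" (420x560 bool, what is visible of it).
The state is a dict: "clock": time; "joints": joint angles; "qd": joint speeds; "effort": joint torques, N m; "eef_pos": TCP position; "eef_rot": TCP orientation; "wrist_force": force on the tool from outside, world axes, zero at the start; "moment": the same for the moment, N m; "finger_gap": finger opening in mm.
Only numpy, scipy, OpenCV 4.12 (cv2) and the standard library are available. Lean on these libraries where they do the work, as an engineer would, in place of code of your own. Each camera call takes 0.05 s, during which the arm holds its last target. There are 200 camera calls.

## Working session

There is one attempt and no reset: what is moved stays moved. The work goes in short steps, Python scripts to look and compute and a shell command to move; the robot and the scene stay as the last step left them, time stands still between calls to the robot, and variables do not carry over. Pictures are saved under pics/ and viewed, about 8 in all and at most 12, crops included, and the job is handed in when it is done.

```bash
mkdir -p pics
cat > h.py <<'E'
import numpy as np, cv2
from cell import manip
def save(p,n): cv2.imwrite('pics/'+n,p['pixels'][:,:,::-1])
def ray(p,u,v,z):
    E=np.array(p['extrinsics']);R,t=E[:3,:3],E[:3,3]
    d=R.T@np.array([(u-p['cx'])/p['fx'],(v-p['cy'])/p['fy'],1]);c=-R.T@t
    return c+d*(z-c[2])/d[2]
E
python3 - <<'E'
from h import *
for c in ['top','scene']:
    p=manip.camera(c);save(p,c+'1.png')
    for n in ['reader','port_hatch_pad','battery_hatch_pad','power','rack','far_rack','gel']:
        r=manip.search_frame(p,n)
        print(c,n,[(np.round(q['location']).tolist(),round(q['conf'],2)) for q in r[:3]])
s=manip.read_state();print(s['clock'],s['eef_pos'],s['eef_rot'],s['wrist_force'],s['finger_gap'])
E
```

```text
top reader [([241.0, 235.0, 83.0], 0.97), ([459.0, 173.0, 78.0], 0.68)]
top port_hatch_pad [([240.0, 250.0, 100.0], 0.82), ([466.0, 180.0, 98.0], 0.77), ([756.0, -122.0, 73.0], 0.53)]
top battery_hatch_pad [([457.0, -250.0, 96.0], 0.62), ([450.0, -420.0, 7.0], 0.52)]
top power [([451.0, -244.0, 79.0], 0.92)]
top rack [([582.0, 0.0, 44.0], 0.95)]
top far_rack [([750.0, 113.0, 45.0], 0.77), ([450.0, -425.0, 8.0], 0.71)]
top gel [([608.0, 426.0, 100.0], 0.79)]
scene reader [([503.0, 213.0, 79.0], 0.9), ([276.0, 280.0, 79.0], 0.58)]
scene port_hatch_pad [([253.0, 256.0, 99.0], 0.84), ([477.0, 187.0, 95.0], 0.79)]
scene battery_hatch_pad [([466.0, -242.0, 101.0], 0.76)]
scene power [([481.0, -212.0, 67.0], 0.73)]
scene rack [([600.0, 16.0, 46.0], 0.69)]
scene far_rack [([781.0, 138.0, 48.0], 0.85)]
scene gel [([633.0, 449.0, 104.0], 0.62)]
0.8 [233.66270389 497.87870548 205.44670647] [ 3.14158966e+00 -1.88953952e-05  2.70276419e+00] [0.39652123 0.25526415 0.54275172] 93.86685832210219
```

View pics/top1.png

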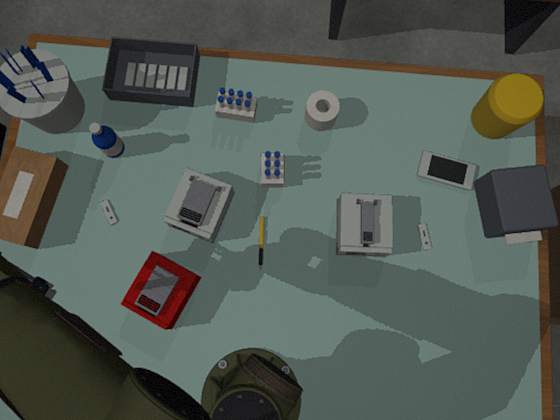

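View pics/scene1.png

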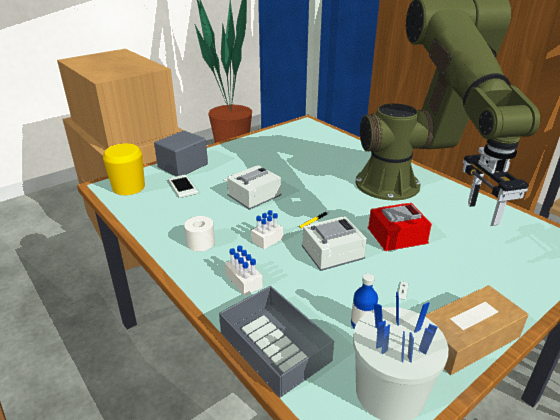

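The white reader is at about (200,203) in the top view, with its pad near (190,215). The red look-alike is at (160,290), and the power unit with the narrow hatch is at (367,222). The networks put the reader pad at about (470,183,97), so I'm moving above it with the fingers shutting.

```bash
python3 -m crank '[{"offset":[0.02,-0.027,0],"spin":0},{"offset":[0.045,-0.06,0],"spin":0},{"offset":[0.07,-0.092,0],"spin":0},{"offset":[0.095,-0.125,0],"spin":0},{"offset":[0.12,-0.158,0],"spin":0},{"offset":[0.145,-0.19,0],"spin":0},{"offset":[0.165,-0.215,0],"spin":0},{"offset":[0.18,-0.235,0],"spin":0}]' 0 20
python3 - <<'E'
from h import *
from scipy.spatial.transform import Rotation as Ro
s=manip.read_state();p=manip.camera('wrist');save(p,'w1.png')
T=np.eye(4);T[:3,:3]=Ro.from_euler('xyz',s['eef_rot']).as_matrix();T[:3,3]=s['eef_pos']
print(np.round(p['hand_eye'],2),s['clock'],s['eef_pos'],s['eef_rot'])
for n in ['reader','port_hatch_pad']:
    print(n,[(np.round(q['location']).tolist(),round(q['conf'],2)) for q in manip.search_frame(p,n)[:3]])
E
```

```text
clock: 1.47
eef_pos: [415.0, 260.7, 205.6]
eef_rot: [3.141, 0.0, 2.701]
wrist_force: [0.9, 0.6, -0.3]
finger_gap: 44.1
[[-0.0000e+00 -9.7000e-01 -2.6000e-01  7.5350e+01]
 [ 1.0000e+00 -0.0000e+00  0.0000e+00  1.3000e-01]
 [-0.0000e+00 -2.6000e-01  9.7000e-01 -1.8001e+02]
 [ 0.0000e+00  0.0000e+00  0.0000e+00  1.0000e+00]] 1.4667 [414.99464114 260.74138415 205.62140451] [3.14135212e+00 3.66231482e-04 2.70135599e+00]
reader [([278.0, 239.0, 86.0], 0.98), ([432.0, 205.0, 80.0], 0.62)]
port_hatch_pad [([456.0, 189.0, 98.0], 0.67), ([268.0, 238.0, 100.0], 0.62)]
```

View pics/w1.png

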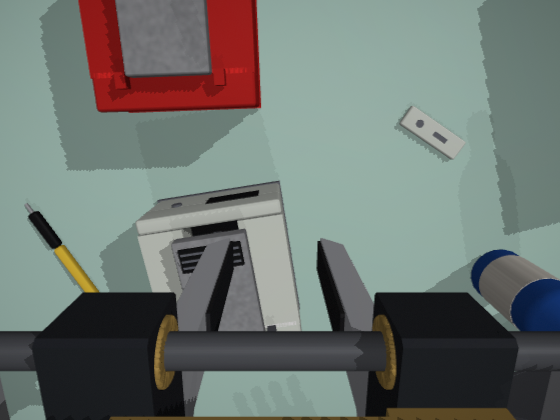

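The wrist view shows the pad ribs centred at about (211,258), partly behind the left finger. The reader's front edge runs from (140,222) to (280,183), and the red unit is above it. I'll work out the pad position from these pixels.

```bash
cat >> h.py <<'E'
from scipy.spatial.transform import Rotation as Ro
def wext(s,p):
    T=np.eye(4);T[:3,:3]=Ro.from_euler('xyz',s['eef_rot']).as_matrix();T[:3,3]=s['eef_pos']
    p['extrinsics']=np.linalg.inv(T@np.array(p['hand_eye']));return p
E
python3 - <<'E'
from h import *
s=manip.read_state();p=wext(s,manip.camera('wrist'))
for u,v in [(178,250),(243,243),(243,266),(181,273),(211,258)]: print('pad',ray(p,u,v,98).round(1))
for u,v in [(141,232),(280,198)]: print('front top',ray(p,u,v,80).round(1))
p=manip.camera('top')
m=manip.masks_of(p,'port_hatch_pad')
for q in m[:3]:
    v,u=np.nonzero(q['mask']);print('top',q['conf'],len(u),u.mean(),v.mean(),ray(p,u.mean(),v.mean(),98).round(1))
cv2.imwrite('pics/topc.png',cv2.resize(p['pixels'][155:255,150:250,::-1],None,fx=6,fy=6,interpolation=cv2.INTER_CUBIC))
print('px mm',ray(p,190,215,98),ray(p,191,215,98))
E
```

```text
pad [416.1 170.9  98. ]
pad [433.9 223.3  98. ]
pad [452.6 213.9  98. ]
pad [435.7 162.9  98. ]
pad [434.4 192.7  98. ]
front top [391.5 141.9  80. ]
front top [416.1 266.2  80. ]
top 0.93 1085 196.88018433179724 202.11612903225807 [466.9 177.8  98. ]
top 0.71 1184 236.06756756756758 104.63851351351352 [736.2 107.3  98. ]
px mm [432.61516081 190.91608103  98.        ] [432.84187715 188.42815677  98.        ]
```

View pics/topc.png

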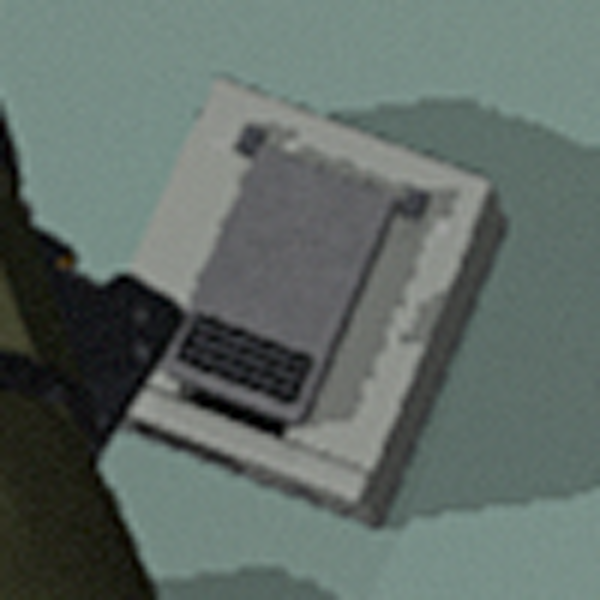

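The top view has the ribs at crop (247,357), which is pixel (191,214) and about (433,188). The wrist view gives (434,192), so the two agree and I take (434,190). The hatch axis is at about -0.4 rad and the tool's y axis already lies across the hatch. I'm moving over the pad to z≈120.

```bash
python3 -m crank '[{"offset":[0.006,-0.02,0],"spin":0},{"offset":[0.013,-0.045,0],"spin":0},{"offset":[0.019,-0.071,-0.005],"spin":0},{"offset":[0.019,-0.071,-0.03],"spin":0},{"offset":[0.019,-0.071,-0.055],"spin":0},{"offset":[0.019,-0.071,-0.075],"spin":0},{"offset":[0.019,-0.071,-0.085],"spin":0},{"offset":[0.019,-0.071,-0.085],"spin":0}]'
python3 - <<'E'
from h import *
p=wext(manip.read_state(),manip.camera('wrist'));save(p,'w2.png')
s=manip.read_state();print(s['eef_pos'],s['wrist_force'],s['finger_gap'],s['clock'])
E
```

```text
clock: 2.43
eef_pos: [431.1, 193.0, 118.8]
eef_rot: [-3.139, -0.002, 2.705]
wrist_force: [0.5, 0.4, -0.1]
finger_gap: 0.3
[431.78209096 193.12896191 120.33736442] [0.13267349 0.40046626 0.7337506 ] 0.30830849374940617 2.4833
```

View pics/w2.png

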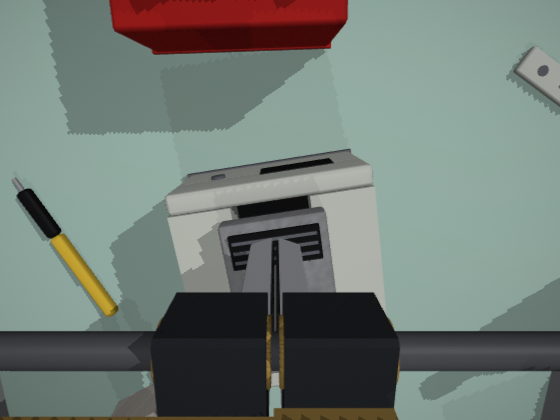

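The shut tips sit over the ribs: the tips' near edge is at (275,241) and the rib patch is centred at (277,247). Projecting the TCP down to pad height gives about (277,245), so it is on target. Pressing down now.

```bash
python3 -m crank '[{"offset":[0.001,-0.001,-0.008],"spin":0},{"offset":[0.001,-0.001,-0.016],"spin":0},{"offset":[0.001,-0.001,-0.02],"spin":0},{"offset":[0.001,-0.001,-0.023],"spin":0},{"offset":[0.001,-0.001,-0.026],"spin":0},{"offset":[0.001,-0.001,-0.028],"spin":0},{"offset":[0.001,-0.001,-0.03],"spin":0},{"offset":[0.001,-0.001,-0.03],"spin":0}]'
```

```text
clock: 3.15
eef_pos: [432.8, 192.2, 90.3]
eef_rot: [-3.141, -0.001, 2.705]
wrist_force: [-3.3, -0.1, 4.0]
finger_gap: 0.1
```

Force is 4 N at z=90.3, which is not yet clearly the stop, so I'm going a little further.

```bash
python3 -m crank '[{"offset":[0,0,-0.0005],"spin":0},{"offset":[0,0,-0.001],"spin":0},{"offset":[0,0,-0.0015],"spin":0},{"offset":[0,0,-0.002],"spin":0},{"offset":[0,0,-0.0025],"spin":0},{"offset":[0,0,-0.0025],"spin":0},{"offset":[0,0,-0.0025],"spin":0},{"offset":[0,0,-0.0025],"spin":0}]'
```

```text
clock: 3.82
eef_pos: [432.8, 192.3, 88.9]
eef_rot: [-3.141, -0.001, 2.705]
wrist_force: [-10.0, -1.8, 18.3]
finger_gap: 0.5
```

The stop is clearly felt at 18 N. Drawing straight up.

```bash
python3 -m crank '[{"offset":[0,0,0.006],"spin":0},{"offset":[-0.002,0,0.02],"spin":0},{"offset":[-0.005,0.002,0.04],"spin":0},{"offset":[-0.01,0.004,0.065],"spin":0},{"offset":[-0.015,0.006,0.09],"spin":0},{"offset":[-0.02,0.008,0.115],"spin":0},{"offset":[-0.02,0.008,0.13],"spin":0},{"offset":[-0.02,0.008,0.13],"spin":0}]'
python3 -m crank '[{"offset":[0,0,0],"spin":0},{"offset":[0,0,0],"spin":0},{"offset":[0,0,0],"spin":0},{"offset":[0,0,0],"spin":0},{"offset":[0,0,0],"spin":0},{"offset":[0,0,0],"spin":0},{"offset":[0,0,0],"spin":0},{"offset":[0,0,0],"spin":0}]'
python3 - <<'E'
from h import *
save(manip.camera('wrist'),'w3.png')
E
```

```text
clock: 4.48
eef_pos: [413.9, 200.7, 222.2]
eef_rot: [3.138, 0.003, 2.705]
wrist_force: [1.0, -0.2, 0.7]
finger_gap: 0.3
clock: 5.15
eef_pos: [413.9, 200.7, 222.0]
eef_rot: [3.138, 0.003, 2.705]
wrist_force: [-0.2, 0.6, -0.3]
finger_gap: 0.2
```

View pics/w3.png

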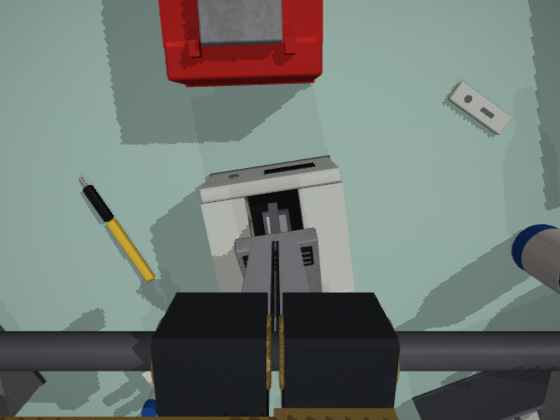

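The hatch has popped: the dark port now shows at (275,212) and the free edge has moved back to v≈235. I'll hold clear of it for more than 2 s, then check from the scene camera.

```bash
R='' ; python3 -m crank '[{"offset":[0,0,0.02],"spin":0},{"offset":[0,0,0.04],"spin":0},{"offset":[0,0,0.04],"spin":0},{"offset":[0,0,0.04],"spin":0},{"offset":[0,0,0.04],"spin":0},{"offset":[0,0,0.04],"spin":0},{"offset":[0,0,0.04],"spin":0},{"offset":[0,0,0.04],"spin":0}]'
for i in 1 2 3 4; do python3 -m crank '[{"offset":[0,0,0],"spin":0},{"offset":[0,0,0],"spin":0},{"offset":[0,0,0],"spin":0},{"offset":[0,0,0],"spin":0},{"offset":[0,0,0],"spin":0},{"offset":[0,0,0],"spin":0},{"offset":[0,0,0],"spin":0},{"offset":[0,0,0],"spin":0}]' | grep -E 'clock|force'; done
python3 - <<'E'
from h import *
p=manip.camera('scene')
cv2.imwrite('pics/s2.png',cv2.resize(p['pixels'][140:300,200:440,::-1],None,fx=3,fy=3,interpolation=cv2.INTER_CUBIC))
E
```

```text
clock: 5.87
eef_pos: [413.8, 200.7, 261.6]
eef_rot: [3.139, 0.003, 2.705]
wrist_force: [0.5, -0.7, 0.1]
finger_gap: 0.4
clock: 6.53
wrist_force: [0.2, -0.1, -0.1]
clock: 7.2
wrist_force: [-1.1, 0.0, -0.2]
clock: 7.87
wrist_force: [0.1, 0.8, -0.3]
clock: 8.53
wrist_force: [0.1, -0.4, -0.0]
```

View pics/s2.png

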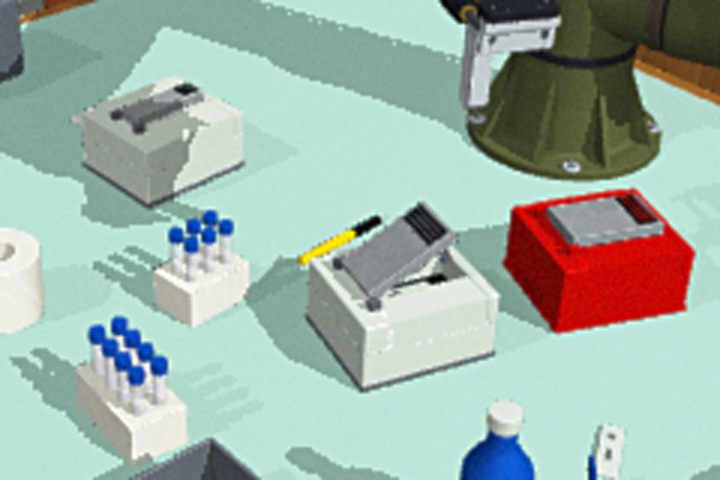

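The wide hatch stands open at crop (395,255), and the narrow hatch at (160,105) and the red unit are both shut. The arm is clear and the bystanders shown are in place. More than 3 s have passed since it popped, so I'm handing in.

```bash
python3 -c "
from cell import manip
print(manip.sign_off())"
```

```text
the job is handed in; nothing more can be done
None
```

The reader's wide hatch is open and the job is handed in. I pressed the ribbed pad once with the shut fingertips at about (433, 192), down to its stop. That took two successive moves without lifting in between. I then drew straight up and waited about 4 s, well clear of the hatch.

**Last checks:**
- **Hatch:** The wrist picture about 1 s after I drew back already showed it open. The final scene picture, at 8.5 s on the clock, showed it still open.
- **Contact:** The wrist force during the wait was only about 1 N of noise.
- **Everything else:** In the scene picture the narrow battery hatch and the red look-alike are shut. The bystanders in view stand where they were. I judged this by eye from a crop that left out the scanner and one cassette, and did not re-measure positions.

**Disagreements:**
- The stop read 18 N on the wrist sensor, more than the 6 to 10 N expected, because I pushed slightly past it. This is far below the 120 N limit.
- The network's pad position was 20 to 40 mm off because it marked the whole hatch. I used the rib pixels instead, where the top and wrist views agreed to about 5 mm.

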